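# Match the extruder cores with their dies

### The arm

A 6-joint arm with a two-finger parallel gripper is mounted at the origin on a cart in front of the work surface, level with it; the furniture and walls round the work are solid. World frame = base frame: x ahead of the robot, y to its left, z up, the work surface at z = 0. Lengths are in mm, angles in rad, forces in N, time in s.
With the tool pointing down it reaches from about 150 to 775 mm from the base axis. Payload 6.1 kg.
Tool frame: the origin (TCP) lies midway between the tips of the shut fingers; the grasp point (between the pads) lies 19 mm behind it (env.hold_point_z is the distance from the TCP to the grasp point, in mm); z points along the fingers, y is the line along which they close (so a half turn about z gives the same grasp; the last joint's range is limited). The gripper opens to 85 mm and grips with 20 to 120 N. Pads are 22 mm wide; open, the fingers measure 114 mm over their backs; the gripper's body (76 mm by 85 mm) begins 54 mm behind the grasp point. The pads swing forward as they close: fully open they stand 13 mm farther back than shut.
Start: joints at [1.204, 0.126, -0.04, 1.405, 0, 1.571], TCP at [188.273, 490.063, 231.295] pointing down, gripper open.
Joint ranges: [-2.72, 2.72], [-0.95, 1.95], [-1.27, 1.35], [-1.78, 2.02], [-1.46, 1.47], [-3.14, 3.14]. Speed limits (rad/s): [2.39, 2.39, 3.01, 3.14, 3.14, 3.14].

### API

Orientations are given as a rotation vector (axis times angle).
In Python, from cell import env gives the robot as it stands.
- The arm moves only by the shell command python3 -m jog 'ROWS' [FORCE]. ROWS is JSON, a list of rows, each an object with "travel": the shift along the tool's x, y, z in units of 50 mm (1.0 is 50 mm), a list of three; "turn": the turn, a rotation vector about the tool's x, y, z in units of 5 degrees (1.0 is 5 degrees), a list of three; "gripper": the opening, from -1 (shut) to 1 (fully open). In form: [{"travel": [x, y, z], "turn": [ax, ay, az], "gripper": gripper}, ...]. A call has 1 to 12 rows; each row shifts and turns the commanded pose from where the row before left it, along the tool's axes as they then stand; what a row does not reach is not made up. A row lasts 1/8 s, in which the tool goes at most 62.5 mm and 10.7 degrees, less where a joint would pass 70% of its speed; a pose out of reach is approached as far as the arm can. A call with a number of a shift or a turn outside -1 to 1 is refused whole. A call with a gripper value outside its range is refused whole. The fingers move at their own pace and stop on an object; FORCE is the grip in N (left out, the last holds). Time passes only in rows, so rows that do not move let the fingers close. It gives the time, the measured TCP pose, the force, the opening and the grip force at its end, in the units of the state.
- env.read_state(): the state, without advancing time (a new reading comes with each control period).
- env.camera(name): name is "side" or "top" or "wrist"; returns (picture, depth): 384x512x3 uint8, red, green, blue; 384x512 float32, mm along the optical axis (not along the pixel's ray), 0 where there is no reading.
- env.camera_model(name): a dict with "fx", "fy", "cx", "cy" (pixels), "xyz" and "attitude" of the camera in the world; the wrist camera has in their place "T_tool_cam" (4x4, takes a point from camera to tool coordinates, whose origin is the TCP and whose axes are the flange's). Camera axes: x right, y up, looking along -z (the intrinsics and any distortion apply to the point x, -y, -z); pixel columns grow to the right and rows downward; lengths in mm; the calibration is good to about 2 mm. A picture is of the moment at which its call begins: read the wrist's pose just before it. camera_model takes no time and is no camera call.
- env.close_job(): hands the job in; it is judged then, once.
The state is a dict: "time": time; "qpos": joint angles; "qvel": joint speeds; "joint_torque": joint torques, N m; "tcp_pos": TCP position; "orientation": TCP orientation; "wrist_force": force on the tool from outside, world axes, zero at the start; "wrist_torque": the same for the moment, N m; "grip_width": finger opening in mm; "finger_force": force on a finger pad.
Only numpy, scipy, OpenCV 4.12 (cv2) and the standard library are available. Lean on these libraries where they do the work, as an engineer would, in place of code of your own. Each camera call takes 0.05 s, during which the arm holds its last target. There are 200 camera calls.

### The job

The three cores of the clay extruder's hollow dies are stored on the post, held by the spring clip. First pull the clip sideways out of the pin by its loop and lay it in the steel dish; then take the cores off the post and set each one down (do not drop it) flat on the table inside the opening of the die of its own shape, centred and with its sides parallel to the opening's so that the gap is even all round. Do not knock over or shift the little bottle.

Things in the scene. Friction and masses are not known exactly. Their poses are not given: they have to be found in the camera images.
- stand: Storage post, fixed: dark steel foot, 84 mm across, 6 mm thick, with an upright 12 mm pin, top 71 mm above the table. Cores threaded on it from the bottom: hexagonal (underside at 6 mm), square (24 mm), round (42 mm, top 60 mm). Cross hole for the clip, 5.5 mm, along the stand's y axis, 62 mm above the table. Origin: centre of the foot's underside; z up
- clip: R-clip of 4 mm wire, 72 mm long, 42 g, lying flat on the round core. Grip its loop, 24 mm across, from above, closing along its y. Origin: loop centre, mid wire, at first 62 mm up and 40 mm from the pin's axis. +x: pull-out way. Straight leg in the hole, to x = -62 mm, y = 0; sprung leg beside it (y 5 to 12 mm) snaps round the pin, gives at a few N; free after 35 mm
- core_round: Round core, 36 mm across, 18 mm high, grey plastic, with a 17 mm bore. Origin: centre of its underside; z up along the bore. The topmost of the three
- core_square: Square core, 44 x 44 mm, 18 mm high, grey plastic, with a 17 mm bore. Origin: centre of its underside; z up along the bore; x and y are normal to its sides. Below the round core, which it juts out from
- core_hex: Hexagonal core, 60 mm across flats, 69 mm across corners, 18 mm high, grey plastic, with a 17 mm bore. Origin: centre of its underside; z up along the bore; x is normal to one pair of its flats (so are the directions at 60 and 120 degrees from it). The bottom one, jutting out below the square core
- die_round: Die with a round opening 56 mm across. A round flat aluminium plate, 116 mm across, 5 mm thick, fixed to the table. Origin: centre of the opening on the underside (table level); z up
- die_square: Die with a square opening 64 x 64 mm. A round flat aluminium plate, 116 mm across, 5 mm thick, fixed to the table. Origin: centre of the opening on the underside (table level); z up; x and y are normal to the opening's sides
- die_hex: Die with a hexagonal opening 80 mm across flats. A round flat aluminium plate, 116 mm across, 5 mm thick, fixed to the table. Origin: centre of the opening on the underside (table level); z up; x is normal to one pair of the opening's flats (so are the directions at 60 and 120 degrees from it)
- dish: Round open steel parts dish, fixed, 128 mm across the rim, 24 mm high, floor 4 mm above the table and about 99 mm across, walls 2.5 mm. Origin: centre of its underside; z up
- bottle: Little loose varnish bottle with a white cap, about 31 mm across and 79 mm tall, standing among the dies. Origin: centre of its underside; z up
There are look-alikes about, which are no part of the job. Leave any blue look-alike of the core_hex alone.

How it is judged (in metres and radians):
On the way:
1. the clip lies in the dish, all three cores still on the post (horizontal distance between clip and dish below 0.056 m and z of clip in the frame of dish below 0.03 m and contact force between clip and the fingers below 0.1 N and horizontal distance between each of core_hex, core_square, core_round and stand below 0.01 m), for 0.2 s.
At the end, for the whole second after the job is handed in: Clip at rest in the dish (loop centre within 56 mm of its middle); each core flat and at rest on the table in the opening of its own die, within 8 mm of centre, square and hexagonal sides within 0.25 rad of the opening's; bottle upright; all released (horizontal distance between clip and dish below 0.056 m and z of clip in the frame of dish below 0.03 m and linear speed of each of clip, core_round, core_square, core_hex below 0.02 m/s and horizontal distance between core_round and die_round below 0.008 m and z of core_round in the frame of die_round below 0.003 m and angle between each of core_round, core_square, core_hex's own z axis and vertical below 0.08 rad and horizontal distance between core_square and die_square below 0.008 m and z of core_square in the frame of die_square below 0.003 m and (angle between the x axis of core_square and the x axis of die_square, either way round below 0.25 rad or angle between the x axis of core_square and the y axis of die_square, either way round below 0.25 rad) and horizontal distance between core_hex and die_hex below 0.008 m and z of core_hex in the frame of die_hex below 0.003 m and (angle between the x axis of core_hex and the x axis of die_hex, either way round below 0.25 rad or angle between the x axis of core_hex and the x axis of die_hex, either way round between 0.7972 and 1.2972 rad) and angle between bottle's own z axis and vertical below 0.15 rad); the robot touches nothing.
It fails at once if the little bottle is shifted by more than 20 mm or tipped (distance of bottle from where it was at the start of the episode above 0.02 m or angle between bottle's own z axis and vertical above 0.35 rad).
It fails at once if the round core is dropped into its die (arrives faster than 0.8 m/s) (linear speed of core_round above 0.8 m/s and horizontal distance between core_round and die_round below 0.03 m and z of core_round in the frame of die_round below 0.02 m).
It fails at once if the square core is dropped into its die (arrives faster than 0.8 m/s) (linear speed of core_square above 0.8 m/s and horizontal distance between core_square and die_square below 0.03 m and z of core_square in the frame of die_square below 0.02 m).
It fails at once if the hexagonal core is dropped into its die (arrives faster than 0.8 m/s) (linear speed of core_hex above 0.8 m/s and horizontal distance between core_hex and die_hex below 0.03 m and z of core_hex in the frame of die_hex below 0.02 m).
It also fails if it takes over 112 s, if anything falls off the work surface, if the arm or the gripper's body presses on something with over 40 N, if the wrist force passes 120 N, or if a joint passes its speed limit or range.

## Working session

There is one attempt and no reset: what is moved stays moved. The work goes in short steps, Python scripts to look and compute and a shell command to move; the robot and the scene stay as the last step left them, time stands still between calls to the robot, and variables do not carry over. Pictures are saved under pics/ and viewed, at most 16 in all, crops included, and the job is handed in when it is done.

```bash
ls; mkdir -p pics
cat > h.py <<'E'
from cell import env
import numpy as np, cv2
from scipy.spatial.transform import Rotation as R
def T_cam(name,s=None):
    m=env.camera_model(name)
    if name=='wrist':
        s=s or env.read_state()
        T=np.eye(4);T[:3,:3]=R.from_rotvec(s['orientation']).as_matrix();T[:3,3]=s['tcp_pos']
        return m,T@np.array(m['T_tool_cam'])
    T=np.eye(4);T[:3,3]=m['xyz'];a=np.array(m['attitude'])
    T[:3,:3]=a if a.shape==(3,3) else R.from_rotvec(a).as_matrix()
    return m,T
def shot(name,fn):
    s=env.read_state();m,T=T_cam(name,s);p,d=env.camera(name)
    cv2.imwrite(f'pics/{fn}.png',p[:,:,::-1]);np.savez(f'pics/{fn}.npz',p=p,d=d,T=T,k=[m['fx'],m['fy'],m['cx'],m['cy']])
def load(fn): return np.load(f'pics/{fn}.npz')
def cloud(fn):
    z=load(fn);d=z['d'];k=z['k'];v,u=np.mgrid[:d.shape[0],:d.shape[1]]
    P=np.stack([(u-k[2])/k[0]*d,-(v-k[3])/k[1]*d,-d],-1)
    return P@z['T'][:3,:3].T+z['T'][:3,3]
def ray(fn,u,v,h):
    "world point where pixel ray meets height h"
    z=load(fn);k=z['k'];r=z['T'][:3,:3]@np.array([(u-k[2])/k[0],-(v-k[3])/k[1],-1]);o=z['T'][:3,3]
    return o+r*(h-o[2])/r[2]
E
python3 - <<'E'
from h import *
for n in ('top','side','wrist'): shot(n,n+'0'); print(n,env.camera_model(n))
print(env.read_state(), env.hold_point_z)
a=[cv2.imread(f'pics/{n}0.png') for n in('top','side','wrist')]
for n in ('top','side'):
    cv2.imwrite(f'pics/{n}0b.png',cv2.resize(cv2.imread(f'pics/{n}0.png'),(800,600),interpolation=cv2.INTER_CUBIC))
E
```

```text
pics
top {'fx': 489.21155358117454, 'fy': 489.21155358117454, 'cx': 252.28191459228742, 'cy': 189.69825496625342, 'xyz': array([ 238.59839257,   49.34914573, 1464.21328533]), 'attitude': array([ 0.16079504, -0.16831522, -1.59694332])}
side {'fx': 493.2089136371267, 'fy': 493.2089136371267, 'cx': 254.7300782336301, 'cy': 191.5449028938937, 'xyz': array([ 401.4568081 , -860.8216766 ,  876.92954556]), 'attitude': array([ 0.86662199, -0.06539234, -0.16116558])}
wrist {'fx': 310.5326385016206, 'fy': 310.5326385016206, 'cx': 261.4955641426048, 'cy': 188.6292779738405, 'T_tool_cam': array([[ 9.88734960e-04,  9.49829987e-01,  3.12765116e-01,
         8.07977666e+01],
       [ 9.99999142e-01, -6.70466324e-04, -1.12514176e-03,
        -8.50328872e-01],
       [-8.58994901e-04,  3.12765960e-01, -9.49829835e-01,
        -1.43543138e+02],
       [ 0.00000000e+00,  0.00000000e+00,  0.00000000e+00,
         1.00000000e+00]])}
{'time': 0.15, 'qpos': array([ 1.20396652e+00,  1.26255263e-01, -4.03661997e-02,  1.40540920e+00,
       -3.76084423e-05,  1.57079918e+00]), 'qvel': array([ 0.00161678, -0.00379056,  0.00400399,  0.00080211,  0.00182564,
       -0.00073471]), 'joint_torque': array([-5.99294945e-04, -4.36274278e+01,  3.53148758e+01,  1.35135732e-02,
       -1.04213714e-04, -3.54759209e-07]), 'tcp_pos': array([188.19218224, 489.7715434 , 230.7046042 ]), 'orientation': array([-5.72959556e-01, -3.08871105e+00,  1.91703153e-03]), 'wrist_force': array([-0.2637627 ,  0.39818514,  0.30278563]), 'wrist_torque': array([0.01356139, 0.03514344, 0.02388158]), 'finger_force': 0.0, 'grip_width': 85.41092889287296} 18.700000000000003
```

View pics/top0b.png

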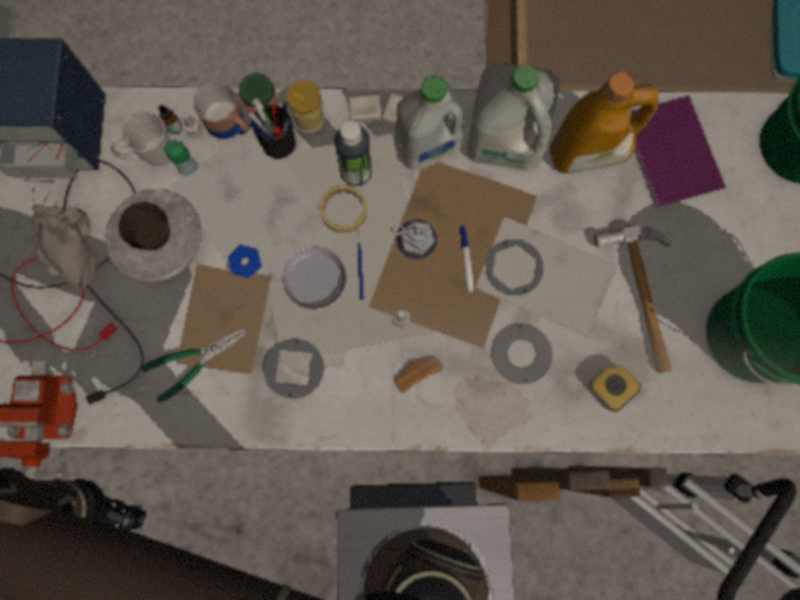

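View pics/side0b.png

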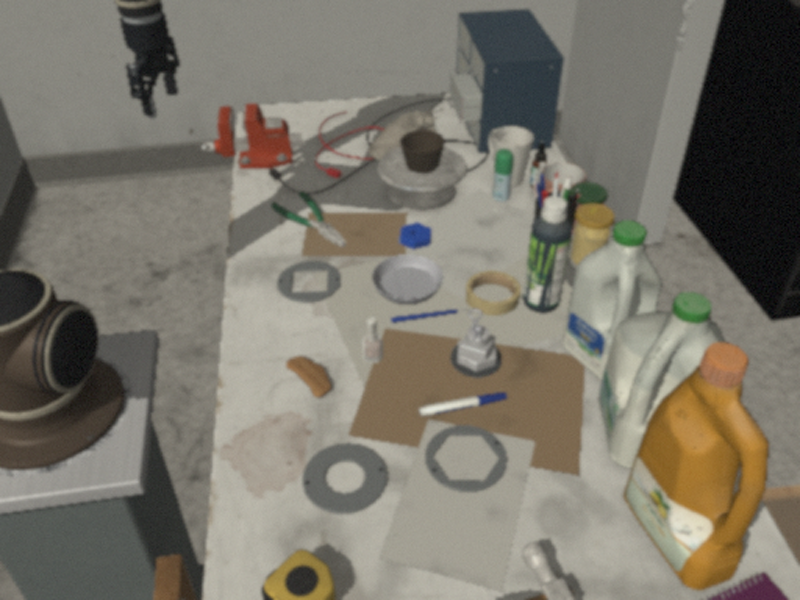

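The top view shows (in 800-scale pixels) the stand at (415,239) with the clip's loop to its left at about (400,232). The dish is at (314,277), die_square (294,368), die_round (522,352), die_hex (514,266), bottle (401,317) and the blue look-alike (244,261). In the side view the stand is at (477,350), the bottle at (372,343) and the dish at (408,280).

Run:
```python
from h import *
s=.64
for n,t,sd in (('stand',(415,239,60),(477,330,60)),('die_hex',(514,266,5),(467,457,5)),('die_round',(522,352,5),(346,478,5)),('die_sq',(294,368,5),(310,281,5)),('dish',(314,277,24),(408,278,24)),('bottle',(401,317,79),(373,322,79))):
    print(n,ray('top0',t[0]*s,t[1]*s,t[2]).round(),ray('side0',sd[0]*s,sd[1]*s,sd[2]).round())
C=cloud('top0')
for n,(u,v) in dict(stand=(415,239),dh=(514,288),dr=(522,375)).items():
    q=C[int(v*s)-6:int(v*s)+7,int(u*s)-6:int(u*s)+7].reshape(-1,3);print(n,np.percentile(q[:,2],[1,50,99]).round(1))
a=cv2.imread('pics/top0.png')[125:180,235:295];b=cv2.imread('pics/side0.png')[180:250,270:335]
cv2.imwrite('pics/c1.png',np.hstack([cv2.resize(a,(400,367),interpolation=3),cv2.resize(b,(340,367),interpolation=3)]))
print(R.from_rotvec(env.read_state()['orientation']).as_matrix().round(3))
```

```text
stand [646.  -6.  60.] [666.  -4.  60.]
die_hex [ 601. -200.    5.] [ 605. -201.    5.]
die_round [ 430. -205.    5.] [ 433. -207.    5.]
die_sq [414. 233.   5.] [419. 234.   5.]
dish [587. 191.  24.] [590. 187.  24.]
bottle [493.  27.  79.] [506.  22.  79.]
stand [20.2 49.5 71.7]
dh [-7.1  0.4 10. ]
dr [-5.1  3.5 10.2]
[[-0.933  0.359 -0.   ]
 [ 0.359  0.933 -0.001]
 [-0.    -0.001 -1.   ]]
```

View pics/c1.png

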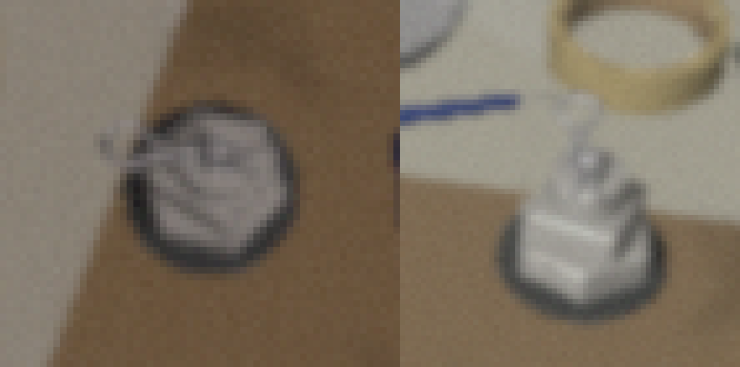

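The crop shows the clip's loop at crop (115,145), left of the pin at (218,155), so it points roughly along world +y. I'll move the wrist camera over the stand.

```bash
cat >> h.py <<'E'
def plan(x,y,z,yaw):
    "turn first (about tool z), then travel; units of rows. yaw = world angle (deg) of tool x"
    s=env.read_state();M=R.from_rotvec(s['orientation']).as_matrix()
    a=np.radians(yaw);G=np.array([[np.cos(a),np.sin(a),0],[np.sin(a),-np.cos(a),0],[0,0,-1]]).T
    G=np.column_stack([[np.cos(a),np.sin(a),0],[np.sin(a),-np.cos(a),0],[0,0,-1]])
    t=R.from_matrix(M.T@G).as_rotvec(degrees=True)/5
    d=np.array([x,y,z])-s['tcp_pos']
    print('tcp',s['tcp_pos'].round(1),'yaw',np.degrees(np.arctan2(M[1,0],M[0,0])).round(1),'q6',round(s['qpos'][5],2),'| turn',t.round(2),'| travel after',(G.T@d/50).round(2),'before',(M.T@d/50).round(2))
E
python3 - <<'E'
from h import *
s=1/6.667
print(ray('top0',235+115*s,125+145*s,62),ray('top0',235+218*s,125+155*s,71),ray('top0',235+213*s,125+185*s,6))
plan(650,-5,250,90)
E
python3 -m jog '[{"travel":[-1,-0.5,-0.03],"turn":[0,0,0],"gripper":1},{"travel":[-1,-0.5,-0.03],"turn":[0,0,0],"gripper":1},{"travel":[-1,-0.5,-0.03],"turn":[0,0,0],"gripper":1},{"travel":[-1,-0.5,-0.03],"turn":[0,0,0],"gripper":1},{"travel":[-1,-0.5,-0.03],"turn":[0,0,0],"gripper":1},{"travel":[-1,-0.5,-0.03],"turn":[0,0,0],"gripper":1},{"travel":[-1,-0.5,-0.03],"turn":[0,0,0],"gripper":1},{"travel":[-1,-0.5,-0.03],"turn":[0,0,0],"gripper":1},{"travel":[-1,-0.5,-0.03],"turn":[0,0,0],"gripper":1},{"travel":[-1,-0.5,-0.03],"turn":[0,0,0],"gripper":1},{"travel":[-1,-0.5,-0.03],"turn":[0,0,0],"gripper":1}]'
python3 -m jog '[{"travel":[0,0,0],"turn":[0,0,1],"gripper":1},{"travel":[0,0,0],"turn":[0,0,1],"gripper":1},{"travel":[0,0,0],"turn":[0,0,1],"gripper":1},{"travel":[0,0,0],"turn":[0,0,1],"gripper":1},{"travel":[0,0,0],"turn":[0,0,1],"gripper":1},{"travel":[0,0,0],"turn":[0,0,1],"gripper":1},{"travel":[0,0,0],"turn":[0,0,1],"gripper":1},{"travel":[0,0,0],"turn":[0,0,1],"gripper":1},{"travel":[0,0,0],"turn":[0,0,1],"gripper":1},{"travel":[0,0,0],"turn":[0,0,1],"gripper":1},{"travel":[0,0,0],"turn":[0,0,1],"gripper":1},{"travel":[0,0,0],"turn":[0,0,1],"gripper":1}]'
python3 - <<'E'
from h import *
plan(645,-5,250,90)
E
```

```text
[666.34073797  33.55678474  62.        ] [657.49025938 -11.96410031  71.        ] [662.61628921 -11.93523566   6.        ]
tcp [188.2 489.8 230.7] yaw 159.0 q6 1.57 | turn [-1.00e-02  1.00e-02  1.38e+01] | travel after [-9.9   9.24 -0.39] before [-12.17  -5.92  -0.38]
time: 1.52
tcp_pos: [604.0, 34.5, 247.6]
orientation: [-0.573, -3.088, -0.0]
wrist_force: [0.4, 1.3, 0.4]
grip_width: 85.4
finger_force: 0.0
time: 3.02
tcp_pos: [602.9, 36.1, 247.4]
orientation: [-2.044, -2.385, 0.001]
wrist_force: [-0.6, -0.9, -0.0]
grip_width: 85.2
finger_force: 0.0
tcp [602.9  36.1 247.4] yaw 98.8 q6 1.48 | turn [-0.01 -0.    1.76] | travel after [-0.82  0.84 -0.05] before [-0.94  0.71 -0.05]
```

```bash
python3 -m jog '[{"travel":[-0.4,0.45,0],"turn":[0,0,0.85],"gripper":1},{"travel":[-0.4,0.5,0],"turn":[0,0,0.85],"gripper":1},{"travel":[0,0,0],"turn":[0,0,0],"gripper":1},{"travel":[0,0,0],"turn":[0,0,0],"gripper":1}]'
python3 - <<'E'
from h import *
shot('wrist','w1')
a=cv2.imread('pics/w1.png');cv2.imwrite('pics/w1b.png',cv2.resize(a,(800,600),interpolation=3))
E
```

```text
time: 3.52
tcp_pos: [654.5, 2.2, 247.3]
orientation: [-2.211, -2.231, 0.001]
wrist_force: [-0.8, 0.1, -0.1]
grip_width: 85.4
finger_force: 0.0
```

View pics/w1b.png

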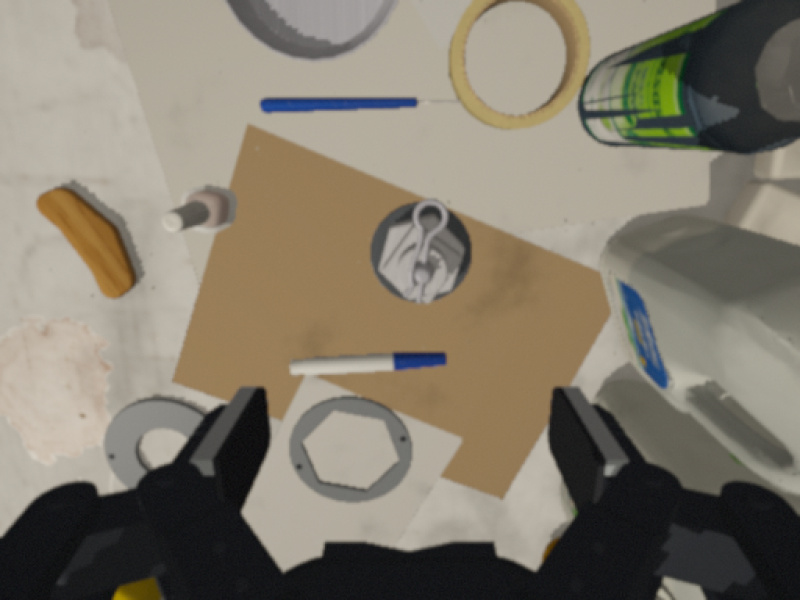

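The wrist view shows the loop at (430,215), the pin top at (422,272), the foot centre at (421,252) and the bottle cap at (175,220). Next is an enlarged crop.

Run:
```python
from h import *
a=cv2.imread('pics/w1.png')[120:200,225:315];cv2.imwrite('pics/c2.png',cv2.resize(a,None,fx=7,fy=7,interpolation=3))
C=cloud('w1')
for u,v in [(430,203),(430,228),(422,272),(421,298),(398,270),(455,240)]:
    print(u,v,C[int(v*.64),int(u*.64)].round(1))
```

```text
430 203 [667.4  40.2  64.1]
430 228 [669.6  16.5  25.5]
422 272 [662.9  -6.6  71.1]
421 298 [662.3 -26.5  65.2]
398 270 [645.6  -7.7  59.3]
455 240 [688.9   7.1  25.5]
```

View pics/c2.png

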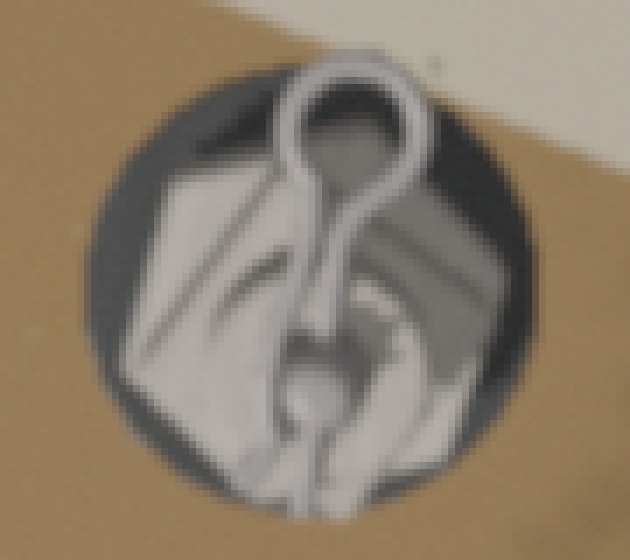

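The crop shows the loop centre at (355,125), the pin top at (318,392) and the loop's outer top at (355,52).

Run:
```python
from h import *
f=lambda u,v,h:ray('w1',225+u/7-.5,120+v/7-.5,h)
L=f(355,125,62);P=f(318,390,71);F=f(311,288,6);print(L,P,F,np.linalg.norm((L-P)[:2]),np.degrees(np.arctan2(*(L-P)[[1,0]])))
C=cloud('w1');m=(np.hypot(C[...,0]-664,C[...,1]+4)<60)&(C[...,2]>10)&(C[...,2]<30);
for lo,hi in((56,60.9),(38,44),(20,27)):
    q=C[(np.hypot(C[...,0]-663,C[...,1]+7)<42)&(C[...,2]>lo)&(C[...,2]<hi)];print(lo,len(q),q.mean(0).round(1),q.min(0).round(1),q.max(0).round(1))
hexc=[f(*p,24)for p in((125,372),(168,180),(510,265),(450,465))];print(np.round(hexc,1))
# foot from dark ring, second view (top)
```

```text
[667.95554253  31.14532282  62.        ] [662.86004383  -7.91613031  71.        ] [663.23464481  -6.98839934   6.        ] 39.392400640997934 82.56783259242592
56 300 [664.5  -8.2  60. ] [645.5 -26.   56.3] [681.1   8.9  60.9]
38 448 [662.6  -3.3  42.5] [634.6 -38.1  38.3] [692.4  20.4  44. ]
20 549 [ 6.62e+02 -6.00e-01  2.46e+01] [631.3 -42.1  20.1] [695.5  24.1  27. ]
[[630.5 -18.2  24. ]
 [638.1  15.7  24. ]
 [696.9   1.5  24. ]
 [687.9 -34.6  24. ]]
```

```bash
python3 - <<'E'
from h import *
C=cloud('w1')
for lo in (80,120,160):
    q=C[(C[...,2]>lo)&(C[...,2]<210)&(C[...,0]>690)&(np.abs(C[...,1])<250)]
    print(lo,q[:,0].min() if len(q) else None)
    for y in range(-150,200,50):
        w=q[np.abs(q[:,1]-y)<25]; print(y,w[:,0].min().round() if len(w) else None,end=' ')
plan(668,32,48,82.6)
E
python3 -m jog '[{"travel":[0.5,0.3,0.5],"turn":[0,0,0.7],"gripper":0},{"travel":[0.1,0.05,1],"turn":[0,0,0.7],"gripper":0},{"travel":[0,0,1],"turn":[0,0,0],"gripper":0}]'
python3 - <<'E'
from h import *
shot('wrist','w2')
plan(668,32,48,82.6)
a=cv2.imread('pics/w2.png')[150:384,120:400];cv2.imwrite('pics/c3.png',cv2.resize(a,None,fx=2.5,fy=2.5,interpolation=3))
E
```

```text
80 775.0915143894022
-150 819.0 -100 824.0 -50 810.0 0 806.0 50 857.0 100 775.0 150 779.0 120 775.0915143894022
-150 819.0 -100 826.0 -50 811.0 0 807.0 50 859.0 100 775.0 150 779.0 160 775.0915143894022
-150 819.0 -100 841.0 -50 812.0 0 808.0 50 None 100 775.0 150 780.0 tcp [654.4   2.4 247.7] yaw 90.5 q6 1.57 | turn [-0.01 -0.    1.59] | travel after [0.62 0.19 3.99] before [0.59 0.28 3.99]
time: 3.95
tcp_pos: [672.3, 33.3, 122.3]
orientation: [2.342, 2.093, 0.002]
wrist_force: [0.4, -1.0, 0.0]
grip_width: 42.6
finger_force: 0.0
tcp [668.2  32.9 113.8] yaw 83.6 q6 1.73 | turn [-0.12  0.02  0.2 ] | travel after [-0.02 -0.    1.32] before [-0.02  0.01  1.32]
```

View pics/c3.png

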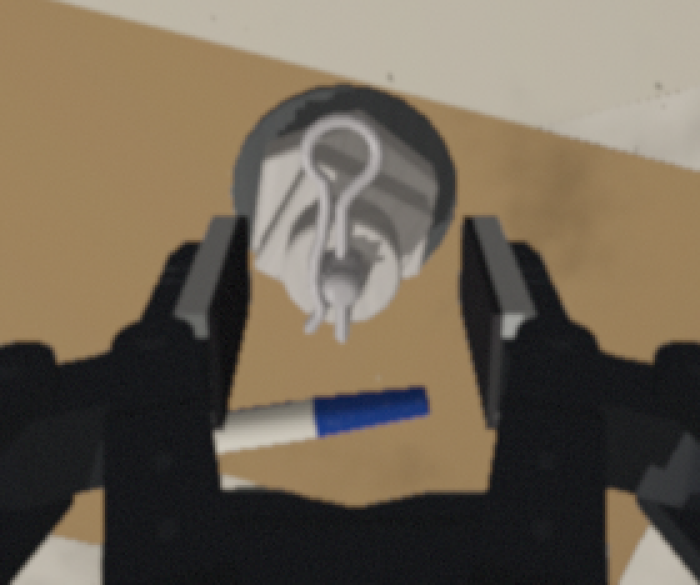

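The loop centre is at crop (341,152), between the fingers (inner edges at 248 and 462), and the clip runs straight down the picture.

```bash
python3 - <<'E'
from h import *
f=lambda u,v,h:ray('w2',120+u/2.5-.3,150+v/2.5-.3,h)
L=f(341,152,62);P=f(341,285,71);print(L,P,np.degrees(np.arctan2(*(L-P)[[1,0]])))
E
python3 -m jog '[{"travel":[0,0,0.6],"turn":[-0.1,0,0.2],"gripper":0},{"travel":[0,0,0.5],"turn":[0,0,0],"gripper":0},{"travel":[0,0,0.2],"turn":[0,0,0],"gripper":0},{"travel":[0,0,0],"turn":[0,0,0],"gripper":0}]'
python3 - <<'E'
from h import *
plan(668,32,48,82.6)
E
```

```text
[667.60052647  30.24762775  62.        ] [663.37688803  -6.93280418  71.        ] 83.51907243438305
time: 4.5
tcp_pos: [672.6, 32.2, 58.4]
orientation: [2.357, 2.067, 0.009]
wrist_force: [-0.2, -0.6, 0.4]
grip_width: 42.5
finger_force: 0.0
tcp [672.6  32.2  58.4] yaw 82.5 q6 1.75 | turn [ 0.1  -0.   -0.02] | travel after [-0.02 -0.09  0.21] before [-0.02 -0.09  0.21]
```

```bash
python3 -m jog '[{"travel":[-0.02,-0.09,0.2],"turn":[0.1,0,0],"gripper":0},{"travel":[0,0,0],"turn":[0,0,0],"gripper":0},{"travel":[0,0,0],"turn":[0,0,0],"gripper":-1},{"travel":[0,0,0],"turn":[0,0,0],"gripper":-1},{"travel":[0,0,0],"turn":[0,0,0],"gripper":-1},{"travel":[0,0,0],"turn":[0,0,0],"gripper":-1}]' 40
python3 - <<'E'
from h import *
plan(668,32,48,83)
E
```

```text
time: 5.25
tcp_pos: [668.5, 31.6, 48.0]
orientation: [2.362, 2.071, 0.001]
wrist_force: [-0.9, 1.1, 1.3]
grip_width: 22.3
finger_force: 39.1
tcp [668.5  31.6  48. ] yaw 82.5 q6 1.75 | turn [ 0.01 -0.   -0.1 ] | travel after [ 0.01 -0.01  0.  ] before [ 0.01 -0.01 -0.  ]
```

```bash
python3 -m jog '[{"travel":[0.2,0,0],"turn":[0,0,0],"gripper":-1},{"travel":[0.2,0,0],"turn":[0,0,0],"gripper":-1},{"travel":[0.2,0,0],"turn":[0,0,0],"gripper":-1},{"travel":[0.2,0,0],"turn":[0,0,0],"gripper":-1},{"travel":[0.3,0,0],"turn":[0,0,0],"gripper":-1},{"travel":[0.3,0,0],"turn":[0,0,0],"gripper":-1},{"travel":[0,0,-0.5],"turn":[0,0,0],"gripper":-1},{"travel":[0,0,-0.5],"turn":[0,0,0],"gripper":-1}]'
python3 - <<'E'
from h import *
plan(588,178,60,83)
shot('wrist','w3')
a=cv2.imread('pics/w3.png');cv2.imwrite('pics/w3b.png',cv2.resize(a,(600,450),interpolation=3))
E
```

```text
time: 6.25
tcp_pos: [677.2, 102.1, 97.8]
orientation: [-2.361, -2.072, 0.001]
wrist_force: [0.0, 0.5, -0.5]
grip_width: 21.8
finger_force: 39.2
tcp [677.2 102.1  97.8] yaw 82.5 q6 1.85 | turn [-0.01  0.   -0.09] | travel after [ 1.29 -1.96  0.76] before [ 1.27 -1.97  0.76]
```

View pics/w3b.png

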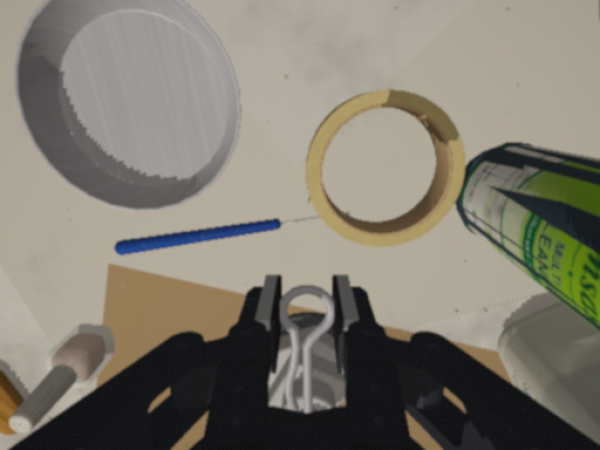

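The clip is free of the pin and hangs straight between the fingers at (305,300–410), with the dish at upper left (rim x 17–240, y up to 210). The cores are still on the post.

```bash
python3 - <<'E'
from h import *
for n in('w3','top0','side0'):
    C=cloud(n);q=C[(np.hypot(C[...,0]-588,C[...,1]-190)<75)&(C[...,2]>18)&(C[...,2]<32)]
    A=np.c_[2*q[:,:2],np.ones(len(q))];r=np.linalg.lstsq(A,(q[:,:2]**2).sum(1),rcond=None)[0]
    print(n,len(q),r[:2],np.sqrt(r[2]+r[0]**2+r[1]**2))
plan(592,213,75,82.5)
E
python3 -m jog '[{"travel":[0.4,-0.4,0],"turn":[0,0,0],"gripper":-1},{"travel":[0.4,-0.4,0],"turn":[0,0,0],"gripper":-1},{"travel":[0.4,-0.4,0],"turn":[0,0,0],"gripper":-1},{"travel":[0.4,-0.4,0.1],"turn":[0,0,0],"gripper":-1},{"travel":[0.4,-0.35,0.3],"turn":[0,0,0],"gripper":-1},{"travel":[0,0,0],"turn":[0,0,0],"gripper":-1}]'
python3 - <<'E'
from h import *
plan(592,213,9,82.5)
E
```

```text
w3 4470 [587.00485755 192.71285434] 61.032270241132586
top0 167 [586.93296765 191.44869937] 61.24795635581468
side0 256 [588.31270594 192.43227983] 61.306846885262374
tcp [678.9 102.2 102.2] yaw 82.5 q6 1.85 | turn [ 0.05 -0.02  0.  ] | travel after [ 1.97 -2.01  0.54] before [ 1.97 -2.01  0.54]
time: 7.05
tcp_pos: [592.1, 214.3, 76.3]
orientation: [-2.359, -2.074, 0.003]
wrist_force: [0.5, -0.1, -0.4]
grip_width: 21.4
finger_force: 39.2
tcp [592.1 214.3  76.3] yaw 82.6 q6 2.05 | turn [-0.03  0.01  0.03] | travel after [-0.03  0.    1.35] before [-0.02  0.    1.35]
```

```bash
python3 -m jog '[{"travel":[0,0,0.35],"turn":[0,0,0],"gripper":-1},{"travel":[0,0,0.4],"turn":[0,0,0],"gripper":-1},{"travel":[0,0,0.4],"turn":[0,0,0],"gripper":-1},{"travel":[0,0,0.15],"turn":[0,0,0],"gripper":-1},{"travel":[0,0,0],"turn":[0,0,0],"gripper":-1},{"travel":[0,0,0],"turn":[0,0,0],"gripper":-0.3},{"travel":[0,0,0],"turn":[0,0,0],"gripper":-0.2},{"travel":[0,0,0],"turn":[0,0,0],"gripper":-0.2}]'
python3 -m jog '[{"travel":[0,0,-0.3],"turn":[0,0,0],"gripper":-0.2},{"travel":[0,0,-0.6],"turn":[0,0,0],"gripper":-0.2},{"travel":[0,0,-0.8],"turn":[0,0,0],"gripper":-0.2},{"travel":[-0.2,0.2,-0.8],"turn":[0,0,0],"gripper":0},{"travel":[-0.8,0.8,-0.6],"turn":[0,0,0],"gripper":0.4},{"travel":[-0.8,0.8,0],"turn":[0,0,0],"gripper":0.7},{"travel":[0,0,0],"turn":[0,0,0],"gripper":0.7}]'
python3 - <<'E'
from h import *
plan(660,2,200,82.5)
shot('wrist','w4')
a=cv2.imread('pics/w4.png');cv2.imwrite('pics/w4b.png',cv2.resize(a,(640,480),interpolation=3))
E
```

```text
time: 8.05
tcp_pos: [594.3, 213.0, 13.4]
orientation: [2.362, 2.071, 0.002]
wrist_force: [-0.0, -0.0, 0.1]
grip_width: 33.7
finger_force: 0.0
time: 8.93
tcp_pos: [672.5, 109.7, 168.1]
orientation: [2.366, 2.065, 0.002]
wrist_force: [-1.0, -0.9, -0.9]
grip_width: 72.9
finger_force: 0.0
tcp [672.5 109.7 168.1] yaw 82.2 q6 1.87 | turn [ 0.02 -0.   -0.05] | travel after [-2.17  0.03 -0.64] before [-2.17  0.04 -0.64]
```

View pics/w4b.png

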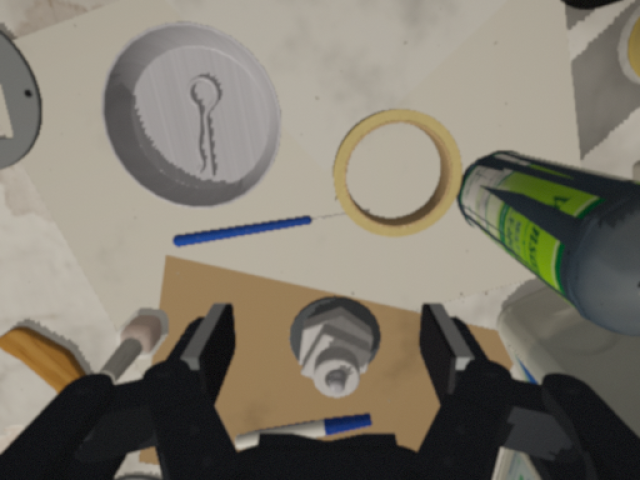

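The clip lies flat in the dish at (205,90–175), the round core is on top at (337,378), and the bottle stands undisturbed. Next is the round core.

```bash
python3 -m jog '[{"travel":[-0.6,0,0.2],"turn":[0,0,0],"gripper":0.5},{"travel":[-0.8,0,0.3],"turn":[0,0,0],"gripper":0.5},{"travel":[-0.8,0,0.4],"turn":[0,0,0],"gripper":0.5},{"travel":[-0.15,0,0.4],"turn":[0,0,0],"gripper":0.5},{"travel":[0,0,0],"turn":[0,0,0],"gripper":0.5},{"travel":[0,0,0],"turn":[0,0,0],"gripper":0.5}]'
python3 - <<'E'
from h import *
plan(663.5,-7.5,45,82.5)
shot('wrist','w5'); C=cloud('w5')
q=C[(C[...,2]>57)&(C[...,2]<62)&(np.hypot(C[...,0]-663,C[...,1]+7)<30)];print(len(q),(q.min(0)/2+q.max(0)/2).round(1),np.ptp(q,axis=0).round(1))
E
```

```text
time: 9.72
tcp_pos: [655.3, -2.4, 103.2]
orientation: [2.361, 2.072, 0.001]
wrist_force: [0.3, -0.2, -0.1]
grip_width: 63.8
finger_force: 0.0
tcp [655.3  -2.4 103.2] yaw 82.6 q6 1.7 | turn [ 0.01 -0.01  0.01] | travel after [-0.08  0.18  1.16] before [-0.08  0.17  1.16]
1745 [663.1  -8.9  59.5] [35.6 36.5  5. ]
```

```bash
python3 -m jog '[{"travel":[-0.11,0.17,0.3],"turn":[0,0,0],"gripper":0.5},{"travel":[0,0,0.4],"turn":[0,0,0],"gripper":0.5},{"travel":[0,0,0.3],"turn":[0,0,0],"gripper":0.5},{"travel":[0,0,0.14],"turn":[0,0,0],"gripper":0.4},{"travel":[0,0,0],"turn":[0,0,0],"gripper":0}]' 30
python3 - <<'E'
from h import *
plan(663.1,-8.9,45,82.5)
E
python3 -m jog '[{"travel":[0,0,0],"turn":[0,0,0],"gripper":-0.6},{"travel":[0,0,0],"turn":[0,0,0],"gripper":-0.6},{"travel":[0,0,0],"turn":[0,0,0],"gripper":-0.6},{"travel":[0,0,0],"turn":[0,0,0],"gripper":-0.6}]'
```

```text
time: 10.4
tcp_pos: [662.6, -10.1, 44.4]
orientation: [-2.362, -2.071, 0.001]
wrist_force: [0.2, 0.8, 0.5]
grip_width: 43.5
finger_force: 0.0
tcp [662.6 -10.1  44.4] yaw 82.5 q6 1.69 | turn [-0.01  0.   -0.  ] | travel after [ 0.03  0.01 -0.01] before [ 0.03  0.01 -0.01]
time: 10.9
tcp_pos: [663.0, -10.2, 45.4]
orientation: [2.362, 2.071, 0.001]
wrist_force: [0.5, -0.2, 0.7]
grip_width: 35.1
finger_force: 30.1
```

```bash
python3 -m jog '[{"travel":[0,0,-0.3],"turn":[0,0,0],"gripper":-0.6},{"travel":[0,0,-0.6],"turn":[0,0,0],"gripper":-0.6},{"travel":[0,0,-0.9],"turn":[0,0,0],"gripper":-0.6},{"travel":[0,0,-0.4],"turn":[0,0,0],"gripper":-0.6},{"travel":[0,0,0],"turn":[0,0,0],"gripper":-0.6}]'
python3 - <<'E'
from h import *
plan(431,-206,150,82.5)
shot('wrist','w6')
a=cv2.imread('pics/w6.png');cv2.imwrite('pics/w6b.png',cv2.resize(a,(640,480),interpolation=3))
E
```

```text
time: 11.52
tcp_pos: [664.1, -10.2, 158.1]
orientation: [2.36, 2.069, 0.006]
wrist_force: [0.7, -0.2, -0.3]
grip_width: 35.3
finger_force: 30.0
tcp [664.1 -10.2 158.1] yaw 82.5 q6 1.69 | turn [ 0.05 -0.01 -0.  ] | travel after [-4.49 -4.11  0.16] before [-4.49 -4.11  0.14]
```

View pics/w6b.png

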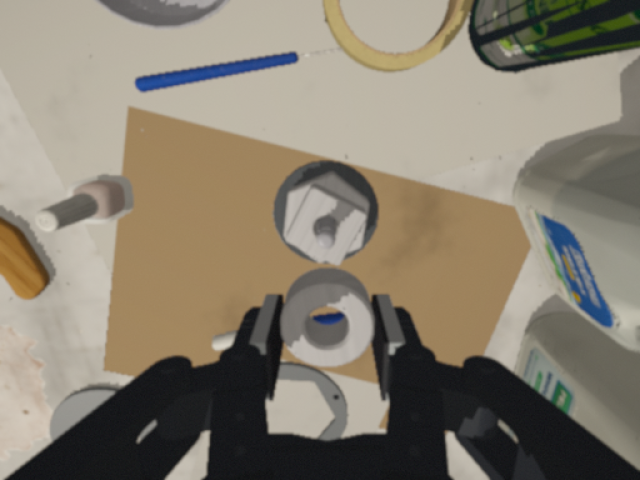

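The core is held centred between the fingers at (327,317). The square core (325,215) and the hex core stay on the post, and the bottle is untouched. I'll move over die_round.

```bash
python3 -m jog '[{"travel":[-0.4,-0.36,0],"turn":[0,0,0],"gripper":-0.6},{"travel":[-0.7,-0.64,0],"turn":[0,0,0],"gripper":-0.6},{"travel":[-0.7,-0.64,0],"turn":[0,0,0],"gripper":-0.6},{"travel":[-0.7,-0.64,0],"turn":[0,0,0],"gripper":-0.6},{"travel":[-0.7,-0.64,0],"turn":[0,0,0],"gripper":-0.6},{"travel":[-0.7,-0.64,0],"turn":[0,0,0],"gripper":-0.6},{"travel":[-0.5,-0.5,0],"turn":[0,0,0],"gripper":-0.6},{"travel":[-0.1,-0.05,0],"turn":[0,0,0],"gripper":-0.6},{"travel":[0,0,0],"turn":[0,0,0],"gripper":-0.6},{"travel":[0,0,0],"turn":[0,0,0],"gripper":-0.6}]'
python3 - <<'E'
from h import *
plan(431,-206,150,82.5)
shot('wrist','w7')
a=cv2.imread('pics/w7.png');cv2.imwrite('pics/w7b.png',cv2.resize(a,(800,600),interpolation=3))
q=cloud('w6');q=q[(q[...,2]>39)&(q[...,2]<45)&(np.hypot(q[...,0]-663,q[...,1]+8)<36)][:,:2]
print(len(q),cv2.minAreaRect(q.astype(np.float32)))
E
```

```text
time: 12.82
tcp_pos: [430.3, -205.8, 154.6]
orientation: [-2.361, -2.072, -0.0]
wrist_force: [-0.2, 0.7, 0.3]
grip_width: 35.5
finger_force: 30.1
tcp [ 430.3 -205.8  154.6] yaw 82.5 q6 1.25 | turn [-0.01 -0.01  0.01] | travel after [-0.    0.01  0.09] before [-0.    0.01  0.09]
2090 ((663.1204223632812, -9.259807586669922), (45.198326110839844, 44.096961975097656), 55.086605072021484)
```

View pics/w7b.png

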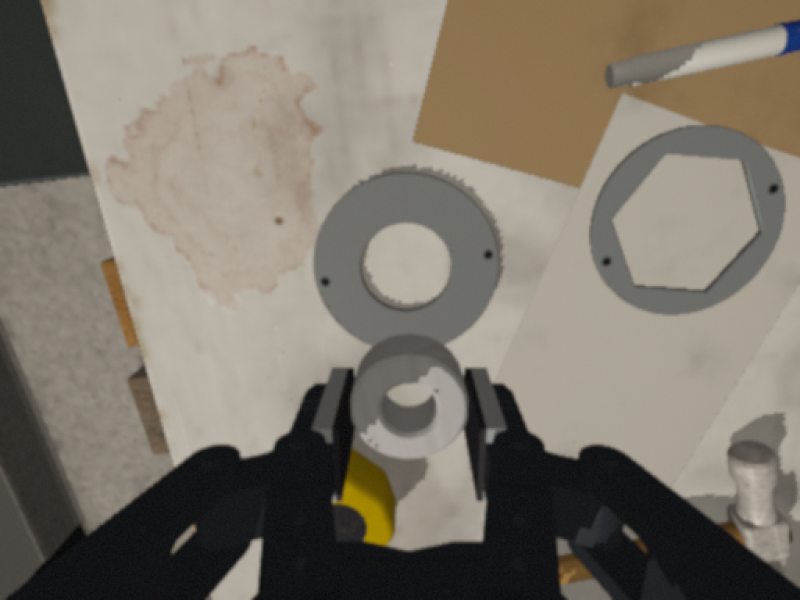

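The picture shows the round opening centred at (407,264) and the hex opening with corners (665,155), (743,158), (760,232), (705,291), (636,287) and (613,218). The held core is level at (409,395).

```bash
cat >> h.py <<'E'
def rect(fn,cx,cy,r=75,h=5,s=4):
    "rectified top-down view at height h; s px/mm; returns gray image. col=x, row=y"
    z=load(fn);k=z['k'];T=z['T'];n=2*r*s
    j,i=np.meshgrid(np.arange(n),np.arange(n))
    W=np.stack([cx-r+j/s,cy-r+i/s,np.full((n,n),float(h))],-1)-T[:3,3]
    c=W@T[:3,:3];u=k[2]+k[0]*c[...,0]/-c[...,2];v=k[3]-k[1]*c[...,1]/-c[...,2]
    return cv2.remap(z['p'],u.astype(np.float32),v.astype(np.float32),cv2.INTER_LINEAR)
def die(fn,cx,cy,r=75,s=4):
    im=rect(fn,cx,cy,r,5,s);g=cv2.cvtColor(im,cv2.COLOR_RGB2GRAY);g=cv2.medianBlur(g,5)
    t=cv2.threshold(g,0,255,cv2.THRESH_BINARY+cv2.THRESH_OTSU)[1]
    n,l,st,ce=cv2.connectedComponentsWithStats(t,connectivity=4)
    c=l[r*s,r*s];m=(l==c).astype(np.uint8)
    cn=max(cv2.findContours(m,0,2)[0],key=cv2.contourArea)
    M=cv2.moments(cn);ctr=(np.array([M['m10'],M['m01']])/M['m00'])/s+[cx-r,cy-r]
    print('die ctr',ctr.round(1),'area',M['m00']/s/s,'rect',cv2.minAreaRect(cn)[1:], 'poly')
    ap=cv2.approxPolyDP(cn,.03*cv2.arcLength(cn,True),True)[:,0]/s+[cx-r,cy-r]
    e=np.roll(ap,-1,0)-ap;print(len(ap),np.hypot(*e.T).round(1),np.degrees(np.arctan2(e[:,1],e[:,0])).round(1))
E
python3 - <<'E'
from h import *
f=lambda u,v:ray('w7',u*.64-.2,v*.64-.2,5)
h=np.array([f(*p) for p in((665,155),(743,158),(760,232),(705,291),(636,287),(613,218))])[:,:2]
print('hex hand',h.mean(0).round(1));e=np.roll(h,-1,0)-h;print(np.hypot(*e.T).round(1),np.degrees(np.arctan2(e[:,1],e[:,0])).round(1)%60)
print('round hand',f(407,264))
die('w7',431,-206);die('w7',601,-200)
C=cloud('w7');q=C[(C[...,2]>80)&(C[...,2]<180)&(np.hypot(C[...,0]-430,C[...,1]+206)<17.5)];print(len(q),q.min(0),q.max(0))
E
```

```text
hex hand [ 600.6 -199.8]
[45.7 47.7 46.1 44.2 48.1 44.6] [50.5 47.  47.7 49.2 47.5 47.8]
round hand [ 429.02755299 -201.81524046    5.        ]
die ctr [ 429.6 -201.8] area 2171.5 rect ((207.3679656982422, 214.45001220703125), 67.16634368896484) poly
8 [18.2 20.5 19.5 18.4 20.  23.  24.4 18.3] [ 172.1  132.    90.    46.1    0.7  -44.1  -95.9 -145. ]
die ctr [ 599.5 -198.9] area 5359.71875 rect ((316.1382751464844, 359.2724914550781), 18.060470581054688) poly
6 [44.1 44.4 46.6 42.8 44.6 46.6] [ 168.6  108.7   48.7  -11.1  -70.3 -130.4]
3290 [ 412.61914309 -222.39474844  152.20112294] [ 447.46383057 -188.71091056  178.62095908]
```

```bash
python3 -m jog '[{"travel":[0.03,0,0.5],"turn":[0,0,0],"gripper":-0.6},{"travel":[0,0,0.8],"turn":[0,0,0],"gripper":-0.6},{"travel":[0,0,0.8],"turn":[0,0,0],"gripper":-0.6},{"travel":[0,0,0.5],"turn":[0,0,0],"gripper":-0.6},{"travel":[0,0,0.2],"turn":[0,0,0],"gripper":-0.6},{"travel":[0,0,0],"turn":[0,0,0],"gripper":-0.6}]'
python3 - <<'E'
from h import *
plan(430,-203.5,6.5,82.5)
E
```

```text
time: 13.62
tcp_pos: [430.1, -204.4, 14.8]
orientation: [-2.361, -2.071, 0.0]
wrist_force: [0.3, 0.2, 0.6]
grip_width: 35.2
finger_force: 30.1
tcp [ 430.1 -204.4   14.8] yaw 82.5 q6 1.26 | turn [-0.01 -0.    0.01] | travel after [ 0.02 -0.    0.17] before [ 0.02 -0.    0.17]
```

```bash
python3 -m jog '[{"travel":[0,0,0.08],"turn":[0,0,0],"gripper":-0.6},{"travel":[0,0,0.08],"turn":[0,0,0],"gripper":-0.6},{"travel":[0,0,0],"turn":[0,0,0],"gripper":-0.6}]'
python3 -m jog '[{"travel":[0,0,0],"turn":[0,0,0],"gripper":0},{"travel":[0,0,0],"turn":[0,0,0],"gripper":0.2},{"travel":[0,0,0],"turn":[0,0,0],"gripper":0.3},{"travel":[0,0,-0.3],"turn":[0,0,0],"gripper":0.4},{"travel":[0,0,-0.8],"turn":[0,0,0],"gripper":0.4},{"travel":[0,0,-0.8],"turn":[0,0,0],"gripper":0.4},{"travel":[0,0,-0.8],"turn":[0,0,0],"gripper":0.4},{"travel":[0,0,0],"turn":[0,0,0],"gripper":0.4}]'
python3 - <<'E'
from h import *
plan(663.1,-9.2,110,55.1);plan(663.1,-9.2,110,145.1)
shot('wrist','w8')
cv2.imwrite('pics/c8.png',cv2.resize(cv2.imread('pics/w8.png')[80:300,170:400],None,fx=2.5,fy=2.5,interpolation=3))
C=cloud('w8');q=C[(C[...,2]>10)&(C[...,2]<25)&(np.hypot(C[...,0]-430,C[...,1]+204)<26)];A=np.c_[2*q[:,:2],np.ones(len(q))]
print(len(q),np.percentile(q[:,2],[5,50,95]),(q.min(0)+q.max(0))/2)
E
```

```text
time: 14.0
tcp_pos: [429.9, -204.9, 7.1]
orientation: [2.362, 2.071, 0.0]
wrist_force: [-0.1, 0.4, -0.3]
grip_width: 35.3
finger_force: 30.1
time: 15.0
tcp_pos: [431.9, -205.8, 146.4]
orientation: [2.357, 2.067, 0.005]
wrist_force: [-0.3, 0.1, -0.5]
grip_width: 59.8
finger_force: 0.0
tcp [ 431.9 -205.8  146.4] yaw 82.5 q6 1.26 | turn [0.08 0.01 5.48] | travel after [5.87 1.54 0.73] before [4.51 4.07 0.75]
tcp [ 431.9 -205.8  146.4] yaw 82.5 q6 1.26 | turn [  0.06   0.06 -12.52] | travel after [-1.54  5.87  0.73] before [4.51 4.07 0.75]
1019 [13.57914655 18.6571616  19.82919456] [ 429.39999513 -203.34884326   15.51652681]
```

View pics/c8.png

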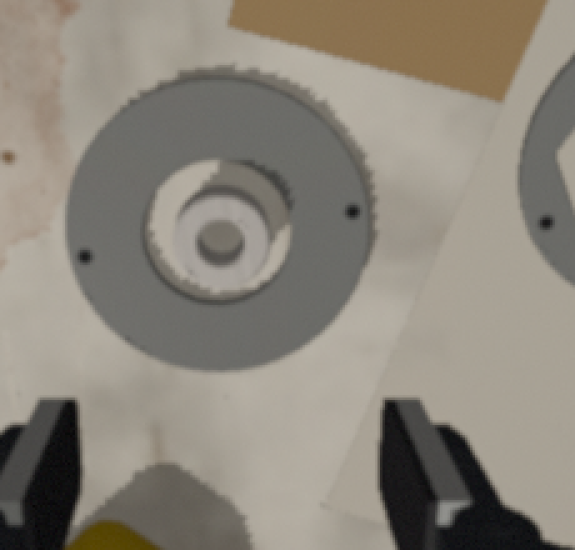

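The round core sits free and centred in its opening: core centre (429.4,-203.3), top at 18.7 mm. Next are the square core and die_square's orientation.

```bash
python3 -m jog '[{"travel":[0,0,0],"turn":[0,0,1],"gripper":0.7},{"travel":[0,0,0],"turn":[0,0,1],"gripper":0.7},{"travel":[0,0,0],"turn":[0,0,1],"gripper":0.7},{"travel":[0,0,0],"turn":[0,0,1],"gripper":0.7},{"travel":[0,0,0],"turn":[0,0,1],"gripper":0.7},{"travel":[0,0,0],"turn":[0,0,0.5],"gripper":0.7},{"travel":[0.4,0.1,0],"turn":[0,0,0],"gripper":0.7},{"travel":[0.8,0.2,0],"turn":[0,0,0],"gripper":0.7},{"travel":[0.9,0.25,0],"turn":[0,0,0],"gripper":0.7},{"travel":[0.9,0.25,0],"turn":[0,0,0],"gripper":0.7},{"travel":[0.9,0.25,0],"turn":[0,0,0],"gripper":0.7},{"travel":[0.9,0.25,0],"turn":[0,0,0],"gripper":0.7}]'
python3 -m jog '[{"travel":[0.7,0.2,0],"turn":[0,0,0],"gripper":0.5},{"travel":[0.3,0.1,0.2],"turn":[0,0,0],"gripper":0.5},{"travel":[0,0,0.2],"turn":[0,0,0],"gripper":0.5},{"travel":[0,0,0],"turn":[0,0,0],"gripper":0.5},{"travel":[0,0,0],"turn":[0,0,0],"gripper":0.5}]'
python3 - <<'E'
from h import *
shot('wrist','w9')
q=cloud('w9');q=q[(q[...,2]>39)&(q[...,2]<45)&(np.hypot(q[...,0]-663,q[...,1]+8)<36)][:,:2]
print(len(q),cv2.minAreaRect(q.astype(np.float32)))
plan(663.1,-9.2,27,55.1)
die('top0',416,233);die('side0',418,233)
E
```

```text
time: 16.55
tcp_pos: [621.2, -44.4, 140.7]
orientation: [-2.786, -1.45, 0.003]
wrist_force: [-0.0, 0.0, 0.5]
grip_width: 72.5
finger_force: 0.0
time: 17.18
tcp_pos: [661.0, -14.2, 122.3]
orientation: [-2.788, -1.448, 0.0]
wrist_force: [0.6, 0.0, 1.1]
grip_width: 64.0
finger_force: 0.0
2699 ((663.4752807617188, -8.909543991088867), (43.928672790527344, 44.0091438293457), 55.17410659790039)
tcp [661.3 -14.1 122.7] yaw 54.9 q6 2.16 | turn [ 0.01 -0.   -0.04] | travel after [ 0.1  -0.03  1.91] before [ 0.1  -0.03  1.91]
die ctr [416.4 235. ] area 3607.21875 rect ((250.0239715576172, 250.48678588867188), 81.91737365722656) poly
4 [57.3 57.6 58.5 60.3] [170.2  82.   -7.1 -99.1]
die ctr [418.7 234.2] area 3317.4375 rect ((233.128173828125, 242.04029846191406), 82.28433227539062) poly
4 [57.7 54.2 54.6 54.3] [173.   80.7  -6.8 -96.1]
```

```bash
python3 -m jog '[{"travel":[0.12,-0.04,0.4],"turn":[0,0,0],"gripper":0.5},{"travel":[0,0,0.6],"turn":[0,0,0],"gripper":0.5},{"travel":[0,0,0.6],"turn":[0,0,0],"gripper":0.5},{"travel":[0,0,0.3],"turn":[0,0,0],"gripper":0.5},{"travel":[0,0,0],"turn":[0,0,0],"gripper":0.5},{"travel":[0,0,0],"turn":[0,0,0],"gripper":-0.4},{"travel":[0,0,0],"turn":[0,0,0],"gripper":-0.4},{"travel":[0,0,0],"turn":[0,0,0],"gripper":-0.4},{"travel":[0,0,0],"turn":[0,0,0],"gripper":-0.4},{"travel":[0,0,0],"turn":[0,0,0],"gripper":-0.4}]' 30
python3 - <<'E'
from h import *
plan(663.5,-8.9,27,55.1)
E
```

```text
time: 18.48
tcp_pos: [664.7, -7.2, 28.8]
orientation: [2.786, 1.45, 0.004]
wrist_force: [-1.1, -0.8, 6.8]
grip_width: 43.2
finger_force: 32.1
tcp [664.7  -7.2  28.8] yaw 55.0 q6 2.17 | turn [ 0.03 -0.02 -0.02] | travel after [-0.04 -0.    0.04] before [-0.04 -0.    0.04]
```

```bash
python3 -m jog '[{"travel":[0,0,-0.15],"turn":[0,0,0],"gripper":-0.4},{"travel":[0,0,-0.4],"turn":[0,0,0],"gripper":-0.4},{"travel":[0,0,-0.8],"turn":[0,0,0],"gripper":-0.4},{"travel":[0,0,-0.8],"turn":[0,0,0],"gripper":-0.4},{"travel":[0,0,-0.6],"turn":[0,0,0],"gripper":-0.4},{"travel":[0,0,0],"turn":[0,0,0],"gripper":-0.4},{"travel":[0,0,0],"turn":[0,0,0],"gripper":-0.4}]'
python3 - <<'E'
from h import *
shot('wrist','w10');plan(417,234.5,155,82)
cv2.imwrite('pics/w10b.png',cv2.resize(cv2.imread('pics/w10.png'),(640,480),interpolation=3))
q=cloud('w10');q=q[(q[...,2]>19)&(q[...,2]<28)&(np.hypot(q[...,0]-663,q[...,1]+8)<40)][:,:2].astype(np.float32)
print(len(q),cv2.minAreaRect(q)); h=cv2.approxPolyDP(cv2.convexHull(q),4,True)[:,0];print(h.round(1));e=np.roll(h,-1,0)-h;print(np.hypot(*e.T).round(1),(np.degrees(np.arctan2(e[:,1],e[:,0]))%60).round(1))
E
```

```text
time: 19.35
tcp_pos: [663.3, -7.2, 163.6]
orientation: [-2.786, -1.45, 0.001]
wrist_force: [-0.1, -0.2, 0.0]
grip_width: 43.0
finger_force: 31.4
tcp [662.9  -7.2 163. ] yaw 55.0 q6 2.17 | turn [-0.03  0.01 -5.4 ] | travel after [ 4.1  -5.54  0.16] before [ 1.14 -6.8   0.17]
2963 ((663.32861328125, -8.834606170654297), (67.77822875976562, 60.06370544433594), 73.98374938964844)
[[696.6  -1.5]
 [668.9  23.3]
 [640.1  15.6]
 [630.8 -18.1]
 [658.6 -41.3]
 [687.4 -32.8]]
[37.2 29.8 35.  36.3 30.  32.7] [18.2 14.9 14.5 20.2 16.4 13.6]
```

View pics/w10b.png

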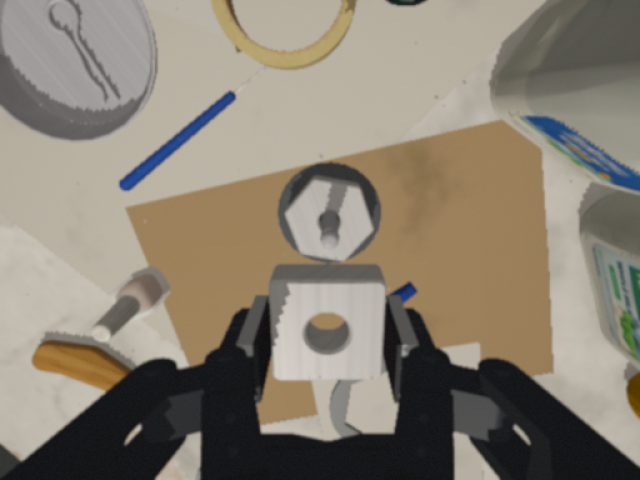

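The square core is held square at (327,322). The hex core stays on the post and the bottle still stands at (125,305). I'll move to die_square.

```bash
python3 -m jog '[{"travel":[0,0,0],"turn":[0,0,-0.9],"gripper":-0.4},{"travel":[0,0,0],"turn":[0,0,-0.9],"gripper":-0.4},{"travel":[0,0,0],"turn":[0,0,-0.9],"gripper":-0.4},{"travel":[0,0,0],"turn":[0,0,-0.9],"gripper":-0.4},{"travel":[0,0,0],"turn":[0,0,-0.9],"gripper":-0.4},{"travel":[0,0,0],"turn":[0,0,-0.9],"gripper":-0.4},{"travel":[0.3,-0.4,0],"turn":[0,0,0],"gripper":-0.4},{"travel":[0.5,-0.7,0],"turn":[0,0,0],"gripper":-0.4},{"travel":[0.6,-0.8,0],"turn":[0,0,0],"gripper":-0.4},{"travel":[0.6,-0.8,0],"turn":[0,0,0],"gripper":-0.4},{"travel":[0.6,-0.8,0],"turn":[0,0,0],"gripper":-0.4},{"travel":[0.6,-0.8,0],"turn":[0,0,0],"gripper":-0.4}]'
python3 -m jog '[{"travel":[0.5,-0.7,0],"turn":[0,0,0],"gripper":-0.4},{"travel":[0.3,-0.4,0],"turn":[0,0,0],"gripper":-0.4},{"travel":[0.1,-0.1,0],"turn":[0,0,0],"gripper":-0.4},{"travel":[0,0,0],"turn":[0,0,0],"gripper":-0.4},{"travel":[0,0,0],"turn":[0,0,0],"gripper":-0.4}]'
python3 - <<'E'
from h import *
shot('wrist','w11');plan(417,234.5,155,82)
die('w11',417,234)
cv2.imwrite('pics/w11b.png',cv2.resize(cv2.imread('pics/w11.png'),(800,600),interpolation=3))
E
```

```text
time: 20.9
tcp_pos: [471.0, 181.9, 163.0]
orientation: [-2.371, -2.06, 0.003]
wrist_force: [0.5, 0.2, -0.6]
grip_width: 42.9
finger_force: 31.4
time: 21.52
tcp_pos: [420.4, 233.6, 164.1]
orientation: [2.372, 2.06, -0.001]
wrist_force: [-0.1, 0.5, -0.2]
grip_width: 43.4
finger_force: 31.4
tcp [420.5 233.5 164.2] yaw 81.9 q6 2.22 | turn [-0.    0.   -0.02] | travel after [ 0.01 -0.07  0.18] before [ 0.01 -0.07  0.18]
die ctr [416.7 237.6] area 3662.90625 rect ((251.39071655273438, 249.59620666503906), 82.303955078125) poly
4 [59.8 59.4 60.3 61. ] [170.6  83.   -7.9 -97.5]
```

View pics/w11b.png

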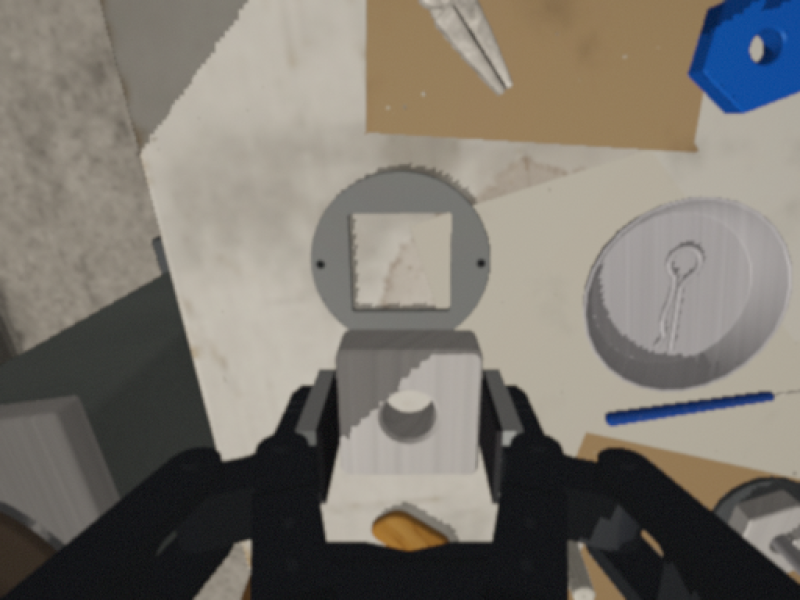

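The opening's edges are at x 349–452 and y 212–310, parallel to the picture, and the held core (340–480, 330–472) is parallel to them too. The hand-read corners follow.

Run:
```python
from h import *
f=lambda u,v:ray('w11',u*.64-.2,v*.64-.2,5)
h=np.array([f(*p) for p in((349,212),(452,211),(452,311),(351,311))])[:,:2];e=np.roll(h,-1,0)-h
print('ctr',h.mean(0),np.hypot(*e.T).round(1),np.degrees(np.arctan2(e[:,1],e[:,0])).round(1)%90)
s=env.read_state();M=R.from_rotvec(s['orientation']).as_matrix()
q=cloud('w11').reshape(-1,3);q=(q-load('w11')['T'][:3,3]);q=q@load('w11')['T'][:3,:3]; Tt=np.array(env.camera_model('wrist')['T_tool_cam']);q=q@Tt[:3,:3].T+Tt[:3,3]
k=q[(abs(q[:,0])<40)&(abs(q[:,1])<20)&(q[:,2]>-40)&(q[:,2]<25)];print('core in tool',np.percentile(k,[1,50,99],axis=0).round(1))
plan(417,236.5,6.5,81.9)
```

```text
ctr [415.07707765 236.23166739] [64.  66.1 67.  65.5] [82.5 83.6 82.  80.9]
core in tool [[-22.9 -19.6 -15.3]
 [  3.4   0.1 -13.8]
 [ 20.3  19.6   1.8]]
tcp [420.5 233.5 164.2] yaw 81.9 q6 2.22 | turn [-0.  0.  0.] | travel after [ 0.05 -0.08  3.15] before [ 0.05 -0.08  3.15]
```

```bash
python3 -m jog '[{"travel":[0.07,-0.09,0.5],"turn":[0,0,0],"gripper":-0.4},{"travel":[0,0,0.8],"turn":[0,0,0],"gripper":-0.4},{"travel":[0,0,0.8],"turn":[0,0,0],"gripper":-0.4},{"travel":[0,0,0.6],"turn":[0,0,0],"gripper":-0.4},{"travel":[0,0,0.28],"turn":[0,0,0],"gripper":-0.4},{"travel":[0,0,0],"turn":[0,0,0],"gripper":-0.4},{"travel":[0,0,0],"turn":[0,0,0],"gripper":-0.4}]'
python3 - <<'E'
from h import *
plan(416.4,237.7,6.5,82.3)
E
```

```text
time: 22.45
tcp_pos: [416.9, 238.6, 16.7]
orientation: [2.371, 2.06, 0.003]
wrist_force: [0.3, 0.7, -0.5]
grip_width: 42.9
finger_force: 31.4
tcp [416.9 238.6  16.7] yaw 82.0 q6 2.23 | turn [ 0.02 -0.01 -0.07] | travel after [-0.02 -0.01  0.2 ] before [-0.02 -0.01  0.2 ]
```

```bash
python3 -m jog '[{"travel":[-0.02,0,0.1],"turn":[0,0,0],"gripper":-0.4},{"travel":[0,0,0.1],"turn":[0,0,0],"gripper":-0.4},{"travel":[0,0,0],"turn":[0,0,0],"gripper":-0.4}]'
python3 -m jog '[{"travel":[0,0,0],"turn":[0,0,0],"gripper":0.1},{"travel":[0,0,0],"turn":[0,0,0],"gripper":0.35},{"travel":[0,0,0],"turn":[0,0,0],"gripper":0.4},{"travel":[0,0,-0.3],"turn":[0,0,0],"gripper":0.45},{"travel":[0,0,-0.8],"turn":[0,0,0],"gripper":0.5},{"travel":[0,0,-0.8],"turn":[0,0,0],"gripper":0.5},{"travel":[0,0,-0.8],"turn":[0,0,0],"gripper":0.5},{"travel":[0,0,-0.5],"turn":[0,0,0],"gripper":0.5},{"travel":[0,0,0],"turn":[0,0,0],"gripper":0.5}]'
python3 - <<'E'
from h import *
shot('wrist','w12')
q=cloud('w12');q=q[(q[...,2]>14)&(q[...,2]<25)&(np.hypot(q[...,0]-416,q[...,1]-236)<38)];print(len(q),np.percentile(q[:,2],[5,50,95]),cv2.minAreaRect(q[:,:2].astype(np.float32)))
q=cloud('w10');q=q[(q[...,2]>21)&(q[...,2]<27)&(np.hypot(q[...,0]-663,q[...,1]+8)<40)][:,:2].astype(np.float32)
from scipy.optimize import minimize
h=cv2.convexHull(q)[:,0]
for a in range(0,60,2):
    pass
def w(a,o): 
    n=np.radians(a+90+60*np.arange(3));p=h@np.array([np.cos(n),np.sin(n)]);return np.ptp(p,axis=0),(p.max(0)+p.min(0))/2,n
b=min(np.arange(0,60,.5),key=lambda a:w(a,0)[0].sum());W,m,n=w(b,0)
print('hex edge angle',b,W,np.linalg.lstsq(np.c_[np.cos(n),np.sin(n)],m,rcond=None)[0])
for y in (b,b+60,b+120): plan(663.3,-8.8,150,y)
E
```

```text
time: 22.82
tcp_pos: [415.5, 237.1, 5.3]
orientation: [-2.371, -2.061, 0.001]
wrist_force: [-0.2, -0.8, -0.2]
grip_width: 42.8
finger_force: 31.4
time: 23.95
tcp_pos: [417.0, 238.0, 168.6]
orientation: [2.371, 2.06, 0.008]
wrist_force: [0.3, -0.1, 0.5]
grip_width: 64.1
finger_force: 0.0
1745 [17.17100986 18.73390353 19.9755768 ] ((414.746337890625, 235.60765075683594), (43.87053680419922, 44.001373291015625), 81.9247055053711)
hex edge angle 14.5 [60.01675785 60.11903876 60.20106532] [663.35221592  -9.06463573]
tcp [416.3 237.5 166.8] yaw 82.0 q6 2.23 | turn [ 1.00e-02 -3.00e-02  1.35e+01] | travel after [3.55 6.01 0.34] before [-4.19  5.58  0.34]
tcp [416.3 237.5 166.8] yaw 82.0 q6 2.23 | turn [ 0.02 -0.02  1.5 ] | travel after [-3.43  6.08  0.34] before [-4.19  5.58  0.34]
tcp [416.3 237.5 166.8] yaw 82.0 q6 2.23 | turn [ 3.00e-02 -1.00e-02 -1.05e+01] | travel after [-6.98  0.07  0.34] before [-4.19  5.58  0.34]
```

The square core stands in its opening at (414.7,235.6), 81.9° against the die's 82.3°. Next is the hex core.

```bash
python3 -m jog '[{"travel":[0,0,0],"turn":[0,0,0.75],"gripper":0.8},{"travel":[0,0,0],"turn":[0,0,0.75],"gripper":0.8},{"travel":[-0.2,0.35,0],"turn":[0,0,0],"gripper":0.8},{"travel":[-0.4,0.7,0],"turn":[0,0,0],"gripper":0.8},{"travel":[-0.5,0.87,0],"turn":[0,0,0],"gripper":0.8},{"travel":[-0.5,0.87,0],"turn":[0,0,0],"gripper":0.8},{"travel":[-0.5,0.87,0],"turn":[0,0,0],"gripper":0.8},{"travel":[-0.5,0.87,0],"turn":[0,0,0],"gripper":0.8},{"travel":[-0.4,0.8,0],"turn":[0,0,0],"gripper":0.8},{"travel":[-0.35,0.5,0],"turn":[0,0,0],"gripper":0.8},{"travel":[-0.1,0.25,0.1],"turn":[0,0,0],"gripper":0.8},{"travel":[0,0,0],"turn":[0,0,0],"gripper":0.8}]'
python3 -m jog '[{"travel":[0,0,0.5],"turn":[0,0,0],"gripper":0.8},{"travel":[0,0,0.5],"turn":[0,0,0],"gripper":0.8},{"travel":[0,0,0],"turn":[0,0,0],"gripper":0.8}]'
python3 - <<'E'
from h import *
shot('wrist','w13')
plan(663.4,-9.1,11,74.5)
q=cloud('w13');q=q[(q[...,2]>21)&(q[...,2]<27)&(np.hypot(q[...,0]-663,q[...,1]+8)<40)][:,:2].astype(np.float32)
print(len(q),cv2.minAreaRect(q))
E
```

```text
time: 25.5
tcp_pos: [662.0, -10.3, 158.7]
orientation: [-2.5, -1.899, 0.003]
wrist_force: [0.3, 1.1, 0.6]
grip_width: 76.9
finger_force: 0.0
time: 25.88
tcp_pos: [660.3, -8.9, 108.5]
orientation: [-2.497, -1.901, 0.005]
wrist_force: [0.1, -0.3, 0.1]
grip_width: 76.7
finger_force: 0.0
tcp [661.2  -9.1 110.2] yaw 74.6 q6 1.83 | turn [-0.02  0.    0.01] | travel after [0.01 0.04 1.98] before [0.01 0.05 1.98]
4221 ((663.307373046875, -9.111534118652344), (68.27924346923828, 60.05131530761719), 74.36310577392578)
```

```bash
python3 -m jog '[{"travel":[0.01,0.04,0.5],"turn":[0,0,0],"gripper":0.8},{"travel":[0,0,0.6],"turn":[0,0,0],"gripper":0.8},{"travel":[0,0,0.5],"turn":[0,0,0],"gripper":0.8},{"travel":[0,0,0.3],"turn":[0,0,0],"gripper":0.8},{"travel":[0,0,0],"turn":[0,0,0],"gripper":0.8},{"travel":[0,0,0],"turn":[0,0,0],"gripper":0.8}]' 35
python3 - <<'E'
from h import *
plan(663.4,-9.1,10,74.5)
E
```

```text
time: 26.68
tcp_pos: [665.5, -10.2, 17.0]
orientation: [2.5, 1.901, 0.003]
wrist_force: [-0.3, 0.9, 0.8]
grip_width: 76.5
finger_force: 0.0
tcp [665.5 -10.2  17. ] yaw 74.5 q6 1.83 | turn [ 0.02 -0.01 -0.  ] | travel after [ 0.01 -0.05  0.14] before [ 0.01 -0.05  0.14]
```

```bash
python3 -m jog '[{"travel":[0.01,-0.03,0.12],"turn":[0,0,0],"gripper":0.8},{"travel":[0,0,0],"turn":[0,0,0],"gripper":0.8},{"travel":[0,0,0],"turn":[0,0,0],"gripper":0},{"travel":[0,0,0],"turn":[0,0,0],"gripper":0},{"travel":[0,0,0],"turn":[0,0,0],"gripper":0},{"travel":[0,0,0],"turn":[0,0,0],"gripper":0}]'
python3 -m jog '[{"travel":[0,0,-0.15],"turn":[0,0,0],"gripper":0},{"travel":[0,0,-0.3],"turn":[0,0,0],"gripper":0},{"travel":[0,0,-0.7],"turn":[0,0,0],"gripper":0},{"travel":[0,0,-0.8],"turn":[0,0,0],"gripper":0},{"travel":[0,0,-0.8],"turn":[0,0,0],"gripper":0},{"travel":[0,0,-0.3],"turn":[0,0,0],"gripper":0},{"travel":[0,0,0],"turn":[0,0,0],"gripper":0}]'
python3 - <<'E'
from h import *
plan(600.2,-199.5,160,48.7)
E
```

```text
time: 27.42
tcp_pos: [663.6, -9.5, 10.0]
orientation: [2.501, 1.901, 0.001]
wrist_force: [-0.3, 0.3, 4.9]
grip_width: 58.9
finger_force: 38.9
time: 28.3
tcp_pos: [663.9, -9.5, 163.0]
orientation: [2.5, 1.901, 0.003]
wrist_force: [-0.4, 0.4, -0.6]
grip_width: 58.8
finger_force: 38.4
tcp [663.9  -9.5 163. ] yaw 74.5 q6 1.83 | turn [ 0.02 -0.01  5.16] | travel after [-3.7   1.55  0.06] before [-4.   -0.21  0.06]
```

```bash
python3 -m jog '[{"travel":[0,0,0],"turn":[0,0,0.86],"gripper":0},{"travel":[0,0,0],"turn":[0,0,0.86],"gripper":0},{"travel":[0,0,0],"turn":[0,0,0.86],"gripper":0},{"travel":[0,0,0],"turn":[0,0,0.86],"gripper":0},{"travel":[0,0,0],"turn":[0,0,0.86],"gripper":0},{"travel":[0,0,0],"turn":[0,0,0.86],"gripper":0},{"travel":[-0.5,0.2,0],"turn":[0,0,0],"gripper":0},{"travel":[-0.8,0.35,0],"turn":[0,0,0],"gripper":0},{"travel":[-0.9,0.4,0],"turn":[0,0,0],"gripper":0},{"travel":[-0.9,0.35,0],"turn":[0,0,0],"gripper":0},{"travel":[-0.5,0.2,0],"turn":[0,0,0],"gripper":0},{"travel":[-0.1,0.05,0],"turn":[0,0,0],"gripper":0}]'
python3 -m jog '[{"travel":[0,0,0],"turn":[0,0,0],"gripper":0},{"travel":[0,0,0],"turn":[0,0,0],"gripper":0}]'
python3 - <<'E'
from h import *
shot('wrist','w14');die('w14',600,-199)
cv2.imwrite('pics/w14b.png',cv2.resize(cv2.imread('pics/w14.png'),(800,600),interpolation=3))
q=cloud('w14').reshape(-1,3);z=load('w14');q=(q-z['T'][:3,3])@z['T'][:3,:3]; Tt=np.array(env.camera_model('wrist')['T_tool_cam']);q=q@Tt[:3,:3].T+Tt[:3,3]
k=q[(abs(q[:,0])<48)&(abs(q[:,1])<28)&(q[:,2]>-40)&(q[:,2]<20)];print('core in tool',np.percentile(k,[.5,50,99.5],axis=0).round(1))
plan(600.2,-199.5,8,48.7)
E
```

```text
time: 29.8
tcp_pos: [597.8, -200.9, 159.8]
orientation: [-2.862, -1.29, 0.004]
wrist_force: [1.0, 1.0, -2.0]
grip_width: 58.9
finger_force: 38.3
time: 30.05
tcp_pos: [599.6, -198.5, 161.4]
orientation: [-2.861, -1.296, 0.001]
wrist_force: [-0.1, -0.2, -0.4]
grip_width: 59.0
finger_force: 38.3
die ctr [ 605.3 -195. ] area 4480.875 rect ((294.59130859375, 321.142578125), 47.202598571777344) poly
7 [14.6 32.9 35.4 47.4 46.9 43.  44.5] [ 168.1  110.9  155.8   51.9  -13.9  -72.4 -131.6]
core in tool [[-30.2 -27.6 -16.2]
 [  5.6  -0.  -14.7]
 [ 33.7  27.6   1.4]]
tcp [ 599.7 -198.4  161.6] yaw 48.8 q6 1.97 | turn [-0.01 -0.    0.01] | travel after [-0.01  0.02  3.07] before [-0.01  0.02  3.07]
```

View pics/w14b.png

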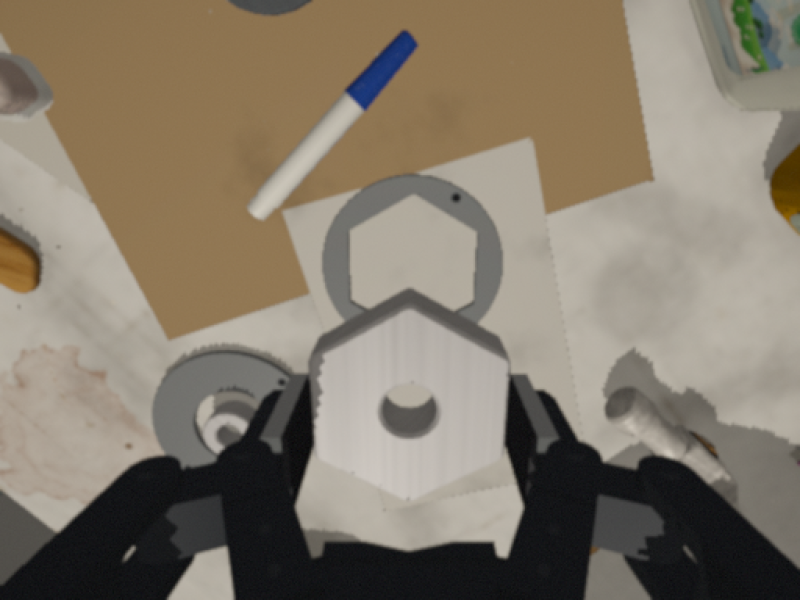

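The hex opening has flats at x 349 and 477 and its top corner at (413,195). It is parallel to the held core, whose flats are at 311 and 510 and which is centred at x 410.

```bash
python3 - <<'E'
from h import *
f=lambda u,v:ray('w14',u*.64-.2,v*.64-.2,5)
a=f(350,232);b=f(477,234);c=f(413,195);d=f(350,301);e=f(477,301);print((a+e)/2,(b+d)/2,np.linalg.norm(a-b),np.linalg.norm(a-d))
E
python3 -m jog '[{"travel":[0,0,0.5],"turn":[0,0,0],"gripper":0},{"travel":[0,0,0.8],"turn":[0,0,0],"gripper":0},{"travel":[0,0,0.8],"turn":[0,0,0],"gripper":0},{"travel":[0,0,0.55],"turn":[0,0,0],"gripper":0},{"travel":[0,0,0.15],"turn":[0,0,0],"gripper":0},{"travel":[0,0,0],"turn":[0,0,0],"gripper":0},{"travel":[0,0,0],"turn":[0,0,0],"gripper":0}]'
python3 - <<'E'
from h import *
plan(600.2,-199.5,6.5,48.7)
E
```

```text
[ 601.97811742 -201.14966696    5.        ] [ 600.18695641 -200.42582807    5.        ] 79.29330791232044 45.514295229347056
time: 30.98
tcp_pos: [600.5, -199.7, 23.6]
orientation: [2.861, 1.295, 0.003]
wrist_force: [-0.4, -1.3, -0.1]
grip_width: 58.7
finger_force: 38.3
tcp [ 600.5 -199.7   23.6] yaw 48.7 q6 1.97 | turn [ 0.03 -0.01  0.  ] | travel after [-0.   -0.01  0.34] before [-0.   -0.01  0.34]
```

Die centre is about (600.7,-200.3), so the core is already within 1 mm. I'll lower and release.

```bash
python3 -m jog '[{"travel":[0,0,0.15],"turn":[0,0,0],"gripper":0},{"travel":[0,0,0.12],"turn":[0,0,0],"gripper":0},{"travel":[0,0,0.08],"turn":[0,0,0],"gripper":0},{"travel":[0,0,0],"turn":[0,0,0],"gripper":0},{"travel":[0,0,0],"turn":[0,0,0],"gripper":0}]'
python3 -m jog '[{"travel":[0,0,0],"turn":[0,0,0],"gripper":0.5},{"travel":[0,0,0],"turn":[0,0,0],"gripper":0.65},{"travel":[0,0,0],"turn":[0,0,0],"gripper":0.7},{"travel":[0,0,-0.3],"turn":[0,0,0],"gripper":0.8},{"travel":[0,0,-0.8],"turn":[0,0,0],"gripper":0.8},{"travel":[0,0,-0.8],"turn":[0,0,0],"gripper":0.8},{"travel":[0,0,-0.8],"turn":[0,0,0],"gripper":0.8},{"travel":[0,0,-0.5],"turn":[0,0,0],"gripper":0.8},{"travel":[0,0,0],"turn":[0,0,0],"gripper":0.8},{"travel":[0,0,0],"turn":[0,0,0],"gripper":0.8}]'
python3 - <<'E'
from h import *
shot('wrist','w15');shot('top','top1')
C=cloud('w15')
q=C[(C[...,2]>14)&(C[...,2]<25)&(np.hypot(C[...,0]-600,C[...,1]+199)<45)];print(len(q),np.percentile(q[:,2],[5,50,95]),cv2.minAreaRect(q[:,:2].astype(np.float32)))
a=cv2.resize(cv2.imread('pics/w15.png'),(400,300),interpolation=3);b=cv2.resize(cv2.imread('pics/top1.png')[130:260,140:370],(400,226),interpolation=3)
cv2.imwrite('pics/end.png',np.vstack([a,b]))
E
```

```text
time: 31.6
tcp_pos: [599.3, -199.6, 4.4]
orientation: [-2.862, -1.295, 0.0]
wrist_force: [0.5, 0.2, -0.7]
grip_width: 58.7
finger_force: 38.3
time: 32.85
tcp_pos: [599.1, -199.5, 164.1]
orientation: [-2.862, -1.295, 0.001]
wrist_force: [0.2, 0.3, -0.2]
grip_width: 77.0
finger_force: 0.0
3035 [17.40621937 18.76410595 19.9200524 ] ((599.5221557617188, -198.9704132080078), (67.52972412109375, 59.98936462402344), 48.01298904418945)
```

View pics/end.png

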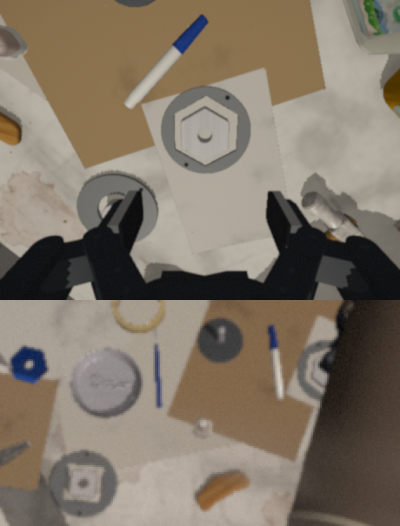

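The hex core lies flat, parallel and evenly gapped in its opening at (205,130). The post is empty, the clip is in the dish, the square core is in place, and the bottle stands where it was.

```bash
python3 -c "
from cell import env
print(env.close_job())"
```

```text
the job is handed in; nothing more can be done
None
```

I handed the job in at about 33 s: the clip lies in the dish, each core sits flat in its own die within about 2 mm of centre and parallel to the opening, and the bottle is standing where it was; the hand-in returned no verdict.

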